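Set the sliding length stop against the yellow stop block

ROBOT

A 7-joint arm with a two-finger parallel gripper is mounted at the origin on the work surface. World frame = base frame: x ahead of the robot, y to its left, z up, the work surface at z = 0. Lengths are in m, angles in rad, forces in N, time in s.
With the tool pointing down it reaches from about 0.425 to 0.825 m from the base axis. Payload 3.6 kg.
Tool frame: the origin (TCP) lies on the centre line of the jaws, within the pads' length; the fingertips stand 14 mm ahead of it and the grasp point (between the pads) lies 5 mm behind it; z points along the fingers, y is the direction in which the jaws open and shut (so a half turn about z gives the same grasp; the last joint's range is limited). The gripper opens to 93 mm and grips with 3 to 60 N. Pads are 15 mm wide; open, the fingers measure 128 mm over their backs; the gripper's body (75 mm by 188 mm) begins 65 mm behind the grasp point.
Start: joints at [1.278, 0.615, -0.013, 1.423, 0.008, 1.103, -0.04], TCP at [0.171, -0.627, 0.233] pointing down, gripper open.
Joint ranges: [-3.12, 3.12], [-0.3, 2.06], [-1.34, 1.32], [0.26, 2.42], [-1.36, 4.5], [0.01, 1.98], [-2.84, 2.84]. Speed limits (rad/s): [2.79, 2.79, 3.14, 3.14, 3.14, 3.14, 3.14].

INTERFACE

Orientations are given as a unit quaternion [w, x, y, z].
In Python, from bench import get_state, get_image, hand_in, find_in, trace, spot_point gives the robot as it stands. The module is installed in compiled form; this text tells all that it offers.
- The arm moves only by the tool drive_tool, never from a script. Its arguments are lists of equal length, an entry for each row: "claw": the finger opening in m, from 0 to 0.093; "travel": the shift along the tool's x, y, z in m, a list of three; "delta_rot": the turn, a rotation vector about the tool's x, y, z in degrees, a list of three. A call has 1 to 10 rows; each row is the pose to reach, as a shift and turn from the pose measured when the call began, along the tool's axes at that moment; what a row does not reach only later rows make up. A row lasts 1/12 s, in which the tool goes at most 41.7 mm and 7.16 degrees, less where a joint would pass 70% of its speed; a pose out of reach is approached as far as the arm can. A call with a gripper value outside its range is refused whole. The fingers move at their own pace and stop on an object; "newtons" is the grip in N (left out, the last holds). Time passes only in rows, so rows that repeat a pose let the fingers close. It gives the time, the measured TCP pose, the force and the opening at its end, in the units of the state.
- get_state(): the state, without advancing time (a new reading comes with each control period).
- get_image(name): name is "scene" or "top"; returns a dict with "image" (480x640x3 uint8, red, green, blue), "z_map" (480x640 float32, m along the optical axis (not along the pixel's ray), 0 where there is no reading), "fx", "fy", "cx", "cy" (pixels), "R" (3x3) and "t" (3): a world point X has camera coordinates R X + t. Camera axes: x right, y down, z forward; pixel columns grow to the right and rows downward; lengths in m; the calibration is good to about 2 mm. A picture is of the moment at which its call begins.
- hand_in(): hands the job in, once; it reports no verdict.
Trained networks look in a picture, given as the dict that the camera call returned (one of the last four; its "shot" number tells which), for a name from the list of things; names that differ only in an ending like _2 or _b are one class to them, and where a whole thing is asked for, a point or a joint stands for the part that bears it (a point fixed in the world has none). Each returns a list of dicts, best first, with "score" (0 to 1); they miss things now and then, are a little off and sometimes report something else, mostly with a low value. They report only what shows in the picture. A call takes as long as a camera call.
- find_in(picture, target): "point" ([column, row] as shares, 0 to 1, of the picture: columns of its width, rows of its height, amid what is visible of it).
- trace(picture, target): "mask" (480x640 bool, what is visible of it) and "point" ([column, row] as shares, 0 to 1, of the picture: columns of its width, rows of its height, amid what is visible of it).
- spot_point(picture, target): "point" ([column, row] as shares, 0 to 1, of the picture: columns of its width, rows of its height: a listed point, or the origin of a listed thing).
The state is a dict: "t": time; "qpos": joint angles; "qvel": joint speeds; "joint_torque": joint torques, N m; "tool_pos": TCP position; "eef_rot": TCP orientation; "force": force on the tool from outside, world axes, zero at the start; "ft_torque": the same for the moment, N m; "opening": opening from 0.0 (shut) to 1.0 (fully open).
Only numpy, scipy, OpenCV 4.12 (cv2) and the standard library are available. Lean on these libraries where they do the work, as an engineer would, in place of code of your own. Each camera call takes 0.05 s, during which the arm holds its last target. There are 200 camera calls.

TASK

Set the length stop on the jig rail for the next batch: with a fingertip press the orange pad in the middle of the blue slider all the way down to free its brake and, keeping it pressed, push the slider along the rail until it is right up against the yellow stop block. Then let the pad spring back up and move clear. Do not force the slider along with its brake on, grip nothing, and leave the lock case, the oil bottle and the screwdriver where they are.

Things in the scene. Friction and masses are not known exactly. Their poses are not given: they have to be found in the camera images.
- rail: fixed straight slide rail: 40 mm wide aluminium bar with a black slot on an 80 mm wide green foot, 500 mm long, top of the bar 30 mm above the table. Origin: centre of its underside, on the table. Its y axis runs along the rail, x across it, z up
- carriage (a joint): position of the blue slider's centre along the rail's y axis, in m, 0 at the middle of the rail. Unpressed, the brake holds it against about 10 N along the rail; with the pad fully down it slides with 1 to 2 N
- slider_top (a point): centre of the blue slider at the level of its top, 62 mm above the table. It is 90 mm long along the rail, 60 mm wide: two raised shoulders, each 21 mm along the rail, and between them a 48 mm gap, open sideways, in which the pad lies. A fingertip pressing the pad drags the slider or pushes a shoulder's inner face. A low steel nose stands out 72 mm on the rail's -x side, up to 36 mm high
- pad_top (a point): centre of the top of the orange brake pad in the middle of the blue slider, 52 mm above the table when up and 46 mm when fully down. The pad is 45 mm along the rail and 50 mm across it. It rides with the slider; its top lies 10 mm below the shoulders' tops when up
- pad (a joint): how far the orange pad is pressed down, in m: 0 up, 0.006 fully down. Spring loaded: begins to move at 12 N and is fully down, against a hard end, at 15 N; it springs back up by itself and the brake then holds. The slider counts as freed while the pad is more than 1.5 mm down
- stop_yellow: yellow stop block clamped on the rail, cannot be moved: 20 mm along the rail, 60 mm wide, from the rail to 62 mm above the table with a small steel screw head to 68 mm. Origin: on the table below its centre, on the rail's centre line, same axes as the rail. It may be at either end of the rail. The slider touches it when their centres are 55 mm apart along the rail
- stop_black: black stop block of the same shape at the other end of the rail, fixed; not the one to go to
- lock_case: steel mortise lock with a brass face plate, lying loose on the table beyond the rail: about 97 by 200 mm, 20 mm high. Origin: centre of its underside. Leave it alone
- oil_bottle: small white oil bottle with a red cap, standing loose between the robot and the rail: 44 mm across, 105 mm high. Origin: centre of its underside. Leave it alone
- screwdriver: screwdriver with a red handle, about 180 mm long, lying loose on the table between the robot and the rail, roughly along it. Leave it alone

How it is judged:
On the way, in this order (a step that is already met when the one before it is completed fails the run):
1. the orange pad is pressed at least 3 mm down before the slider has moved 15 mm (value of joint pad above 0.003 m and distance of pad_top from where it was at the start of the episode below 0.015 m), for 0.1 s.
2. the slider reaches the yellow stop block (gap under 4 mm) with its pad still pressed (over 1.5 mm) (horizontal distance between pad_top and stop_yellow below 0.059 m and value of joint pad above 0.0015 m), for 0.1 s.
At the end, for the whole second after the job is handed in: The slider is at rest against the yellow stop block (gap under 4 mm), the orange pad is back up (within 1 mm), and the lock case, oil bottle and screwdriver are within 15 mm of where they started, the bottle upright (horizontal distance between pad_top and stop_yellow below 0.059 m and value of joint pad below 0.001 m and velocity of joint carriage between -0.005 and 0.005 m/s and distance of each of lock_case, oil_bottle, screwdriver from where it was at the start of the episode below 0.015 m and angle between oil_bottle's own z axis and vertical below 0.2 rad); the robot touches nothing.
It fails at once if the slider is forced along (faster than 10 mm/s) while its pad is pressed less than 1.5 mm (value of joint pad below 0.0015 m and (velocity of joint carriage above 0.01 m/s or velocity of joint carriage below -0.01 m/s)).
It fails at once if the lock case, oil bottle or screwdriver is moved more than 15 mm, or lifted (distance of any of lock_case, oil_bottle, screwdriver from where it was at the start of the episode above 0.015 m).
It also fails if it takes over 37 s, if anything falls off the work surface, if the arm or the gripper's body presses on something with over 40 N, if the wrist force passes 120 N, or if a joint passes its speed limit or range.

## Working session

There is one attempt and no reset: what is moved stays moved. The work goes in short steps, Python scripts to look and compute and a tool call to move; the robot and the scene stay as the last step left them, time stands still between calls to the robot, and variables do not carry over. Pictures are saved under pics/ and viewed, about 8 in all and at most 12, crops included, and the job is handed in when it is done.

Besides the shell and the picture viewer there is one more tool, called after "Emit:" as name(argument=value, ...) on one line, values as JSON. drive_tool: Moves the arm, as the interface text tells. Its arguments: {"type":"object","properties":{"claw":{"type":"array","items":{"type":"number"}},"travel":{"type":"array","items":{"type":"array","items":{"type":"number"}}},"delta_rot":{"type":"array","items":{"type":"array","items":{"type":"number"}}},"newtons":{"type":"number"}},"required":["claw","travel","delta_rot"]}

```bash
mkdir -p pics; cat > h.py <<'E'
import numpy as np,cv2
from bench import *
def world(p,u,v,d=None,z=None):
    ray=np.array([(u-p["cx"])/p["fx"],(v-p["cy"])/p["fy"],1.0]);R=np.array(p["R"]);t=np.array(p["t"])
    if z is not None:
        o=-R.T@t;r=R.T@ray;return o+r*(z-o[2])/r[2]
    return R.T@(ray*d-t)
def cloud(p,m):
    v,u=np.nonzero(m&(p["z_map"]>0));d=p["z_map"][v,u]
    c=np.stack([(u-p["cx"])/p["fx"]*d,(v-p["cy"])/p["fy"]*d,d],1)
    return (c-np.array(p["t"]))@np.array(p["R"])
E
python3 - <<'E'
from h import *
np.set_printoptions(precision=4,suppress=True)
s=get_state();print(s)
for n in("top","scene"):
    p=get_image(n);cv2.imwrite(f"pics/{n}0.png",p["image"][...,::-1])
    for k,z in(("pad_top",.052),("slider_top",.062),("stop_yellow",0),("stop_black",0),("rail",0),("oil_bottle",0),("screwdriver",0),("lock_case",0)):
        for r in spot_point(p,k)[:2]:
            u,v=r["point"][0]*640,r["point"][1]*480
            print(n,k,round(r["score"],2),int(u),int(v),world(p,u,v,z=z))
        for r in trace(p,k)[:1]:
            c=cloud(p,r["mask"])
            if len(c): print("   mask",round(r["score"],2),len(c),np.median(c,0),np.percentile(c,2,0),np.percentile(c,98,0))
E
```

```text
{'t': 0.0, 'qpos': array([ 1.2775,  0.6159, -0.0126,  1.4249,  0.0081,  1.1034, -0.0404]), 'qvel': array([ 0.0007, -0.0013,  0.0003, -0.0011,  0.0002,  0.0001,  0.0006]), 'joint_torque': array([  0.0004, -45.8924,   0.2092, -16.5744,  -0.0611,   0.0205,
         0.0003]), 'tool_pos': array([ 0.1712, -0.6263,  0.2315]), 'eef_rot': array([-0.0012,  0.9911,  0.133 , -0.0002]), 'force': array([ 0.7399, -0.2479, -0.0175]), 'ft_torque': array([ 0.0072, -0.    ,  0.024 ]), 'opening': 0.9976269987343791}
top pad_top 0.75 266 240 [0.585 0.08  0.052]
   mask 0.8 674 [0.5823 0.0819 0.0513] [0.5592 0.0599 0.0475] [0.6051 0.1036 0.0548]
top slider_top 0.86 264 241 [0.5818 0.0815 0.062 ]
   mask 0.7 1917 [0.5774 0.0804 0.0526] [0.5221 0.0373 0.0238] [0.6114 0.1254 0.0632]
top stop_yellow 0.9 367 238 [ 0.5959 -0.1073  0.    ]
   mask 0.84 450 [ 0.5909 -0.1034  0.0607] [ 0.5642 -0.115   0.0325] [ 0.6216 -0.0938  0.0683]
top stop_black 0.58 366 238 [ 0.5971 -0.1044  0.    ]
top stop_black 0.56 193 253 [0.5696 0.2207 0.    ]
   mask 0.81 515 [0.5704 0.2218 0.0601] [0.5448 0.2148 0.0268] [0.6018 0.2346
[... 1052 characters left out ...]
-0.1123  0.024 ] [ 0.626  -0.0926  0.0691]
scene stop_black 0.74 413 349 [0.578  0.2309 0.    ]
   mask 0.57 712 [0.5863 0.2283 0.0622] [0.5479 0.2161 0.0169] [0.6068 0.238  0.0703]
scene rail 0.57 334 285 [0.582  0.0615 0.    ]
   mask 0.76 12638 [0.5965 0.0989 0.0295] [ 0.5372 -0.1771  0.0016] [0.6333 0.3009 0.0634]
   mask 0.73 1132 [0.4447 0.1859 0.0644] [0.3857 0.1621 0.0009] [0.4549 0.2035 0.1073]
scene screwdriver 0.69 328 203 [ 0.4579 -0.0696  0.    ]
   mask 0.81 574 [ 0.453  -0.1113  0.0229] [ 0.4361 -0.162   0.012 ] [ 0.4632 -0.001   0.0277]
scene lock_case 0.85 271 323 [0.7065 0.0351 0.    ]
   mask 0.61 5008 [0.7098 0.0483 0.0153] [ 0.6635 -0.032   0.007 ] [0.7514 0.1158 0.0205]
```

```bash
python3 - <<'E'
from h import *
np.set_printoptions(precision=4,suppress=True)
a=cv2.imread("pics/top0.png")[150:360,150:450];b=cv2.imread("pics/scene0.png")
cv2.imwrite("pics/c.png",cv2.resize(a,(800,560),interpolation=3))
# rail direction: line through yellow/black origins and colour-mask fits
p=get_image("top");m=[r for r in trace(p,"rail")][0]["mask"];c=cloud(p,m);c=c[(c[:,2]>.022)&(c[:,2]<.036)]
print(cv2.fitLine(c[:,:2].astype(np.float32),cv2.DIST_HUBER,0,.01,.01).ravel(),len(c))
from scipy.spatial.transform import Rotation as R
s=get_state();q=s["eef_rot"];print(R.from_quat(q[[1,2,3,0]]).as_matrix())
E
```

```text
[ 0.0608 -0.9982  0.5832  0.0507] 4426
[[ 0.9646  0.2636  0.    ]
 [ 0.2636 -0.9646  0.0001]
 [ 0.0001 -0.     -1.    ]]
```

View pics/c.png

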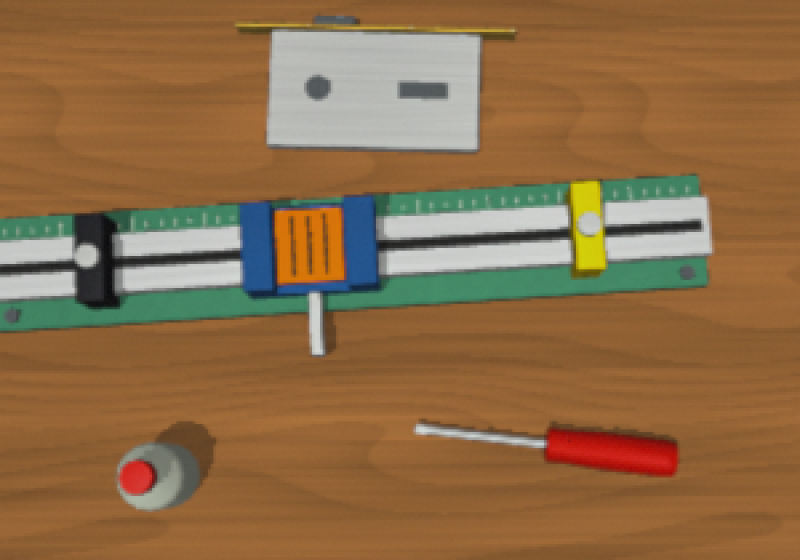

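View pics/scene0.png

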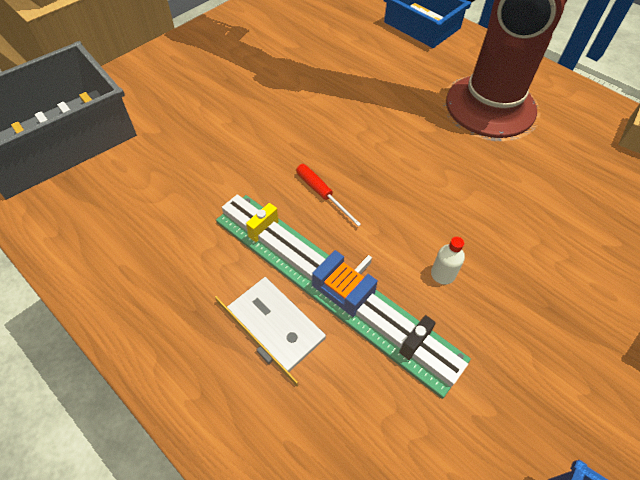

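Emit:
drive_tool(claw=[0,0,0,0,0,0,0,0,0,0], travel=[[0.029,-0.028,0],[0.058,-0.056,0],[0.087,-0.084,0],[0.116,-0.112,0],[0.145,-0.14,0],[0.174,-0.168,0],[0.203,-0.196,0],[0.232,-0.224,0],[0.261,-0.252,0],[0.29,-0.28,0]], delta_rot=[[0,0,-4],[0,0,-8],[0,0,-12],[0,0,-16],[0,0,-20],[0,0,-24],[0,0,-28],[0,0,-32],[0,0,-36],[0,0,-40]])

```text
t: 2.63
tool_pos: [0.378, -0.2788, 0.2331]
eef_rot: [0.001, 0.885, 0.465, 0.0]
force: [1.5, -1.1, -0.4]
opening: 0.33
```

Emit:
drive_tool(claw=[0,0,0,0,0,0,0,0,0,0], travel=[[0.04,-0.003,0],[0.08,-0.006,0],[0.12,-0.009,0],[0.16,-0.012,0],[0.2,-0.015,0],[0.24,-0.018,0],[0.28,-0.022,0],[0.32,-0.025,0],[0.36,-0.028,0],[0.4,-0.031,0]], delta_rot=[[0,0,-4],[0,0,-8],[0,0,-12],[0,0,-16],[0,0,-20],[0,0,-24],[0,0,-28],[0,0,-32],[0,0,-35],[0,0,-38]])

```text
t: 3.47
tool_pos: [0.5801, 0.0698, 0.2332]
eef_rot: [0.001, 0.685, 0.729, 0.0]
force: [0.8, -0.5, -0.1]
opening: 0.003
```

Emit:
drive_tool(claw=[0,0,0,0,0,0], travel=[[0.009,0.006,0.03],[0.009,0.006,0.06],[0.009,0.006,0.09],[0.009,0.006,0.12],[0.009,0.006,0.14],[0.009,0.006,0.14]], delta_rot=[[0,0,0],[0,0,0],[0,0,0],[0,0,0],[0,0,0],[0,0,0]])

```text
t: 3.97
tool_pos: [0.5827, 0.0779, 0.0888]
eef_rot: [-0.002, 0.685, 0.729, -0.004]
force: [-0.5, -1.3, 0.3]
opening: 0.007
```

```bash
python3 - <<'E'
from h import *
s=get_state();print(s["t"],s["tool_pos"],s["force"])
p=get_image("scene");b=p["image"][...,::-1]
cv2.imwrite("pics/s1.png",cv2.resize(b[180:360,220:460],(800,600),interpolation=3))
E
```

```text
3.9667 [0.58265328 0.07786536 0.08877673] [-0.48251976 -1.29571303  0.30831849]
```

View pics/s1.png

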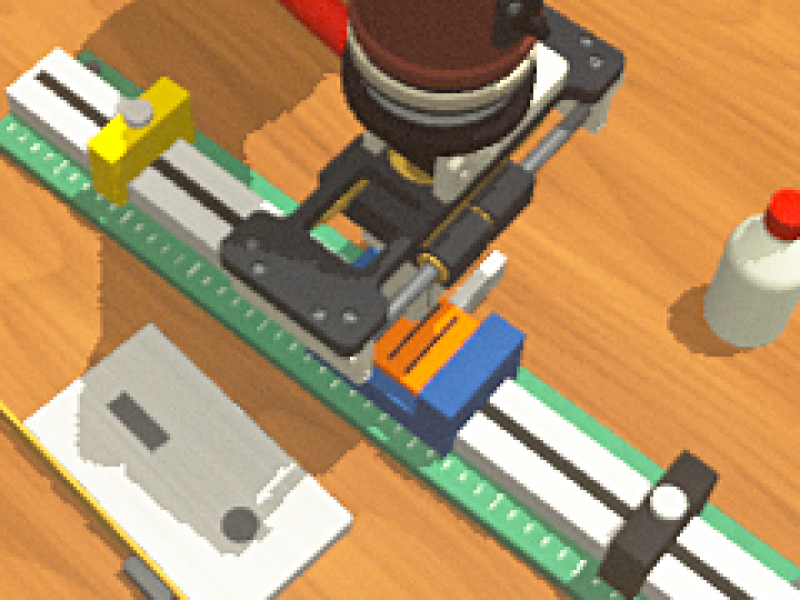

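Emit:
drive_tool(claw=[0,0,0,0,0,0,0,0], travel=[[0.001,0.003,0.01],[0.001,0.003,0.018],[0.001,0.003,0.018],[0.001,0.003,0.022],[0.001,0.003,0.025],[0.001,0.003,0.028],[0.001,0.003,0.03],[0.001,0.003,0.03]], delta_rot=[[0,0,0],[0,0,0],[0,0,0],[0,0,0],[0,0,0],[0,0,0],[0,0,0],[0,0,0]])

```text
t: 4.68
tool_pos: [0.5879, 0.0797, 0.0635]
eef_rot: [0.0, 0.685, 0.729, -0.001]
force: [-3.9, -1.8, 12.8]
opening: 0.004
```

Emit:
drive_tool(claw=[0,0,0,0], travel=[[0,0,0.007],[0,0,0.009],[0,0,0.011],[0,0,0.011]], delta_rot=[[0,0,0],[0,0,0],[0,0,0],[0,0,0]])

```text
t: 5.02
tool_pos: [0.5882, 0.0817, 0.06]
eef_rot: [0.002, 0.684, 0.729, -0.0]
force: [-11.2, -0.5, 38.8]
opening: 0.009
```

Emit:
drive_tool(claw=[0,0,0,0,0,0,0,0,0,0], travel=[[-0.002,0,0.006],[-0.006,0,0.006],[-0.012,0,0.006],[-0.018,0,0.006],[-0.024,0,0.006],[-0.03,0,0.006],[-0.036,0,0.006],[-0.042,0,0.006],[-0.048,0,0.006],[-0.054,0,0.006]], delta_rot=[[0,0,0],[0,0,0],[0,0,0],[0,0,0],[0,0,0],[0,0,0],[0,0,0],[0,0,0],[0,0,0],[0,0,0]])

```text
t: 5.85
tool_pos: [0.5912, 0.0299, 0.0601]
eef_rot: [0.002, 0.684, 0.729, 0.0]
force: [-9.8, 0.8, 30.9]
opening: 0.005
```

```bash
python3 - <<'E'
from h import *
np.set_printoptions(precision=4,suppress=True)
s=get_state();print(s["t"],s["tool_pos"],s["force"])
p=get_image("top");b=p["image"][...,::-1]
a=get_image("scene")["image"][...,::-1]
cv2.imwrite("pics/s2.png",np.vstack([cv2.resize(b[170:300,200:420],(500,295)),cv2.resize(a[190:320,220:440],(500,295))]))
for r in trace(p,"slider_top")[:1]:
    c=cloud(p,r["mask"]);print(r["score"],np.percentile(c,[2,50,98],axis=0))
E
```

```text
5.85 [0.5912 0.0299 0.0601] [-9.7762  0.7514 30.9172]
0.36 [[0.5537 0.0651 0.0225]
 [0.5593 0.0702 0.0602]
 [0.567  0.0742 0.0641]]
```

View pics/s2.png

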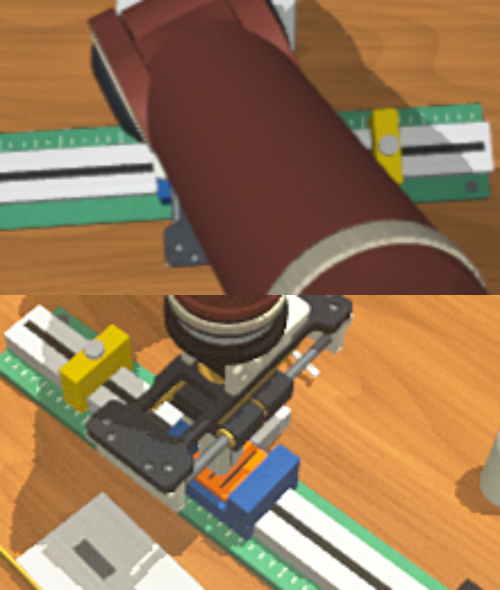

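Emit:
drive_tool(claw=[0,0,0,0,0,0,0,0,0,0], travel=[[-0.004,0,0.005],[-0.01,0,0.005],[-0.016,0,0.005],[-0.022,0,0.005],[-0.028,0,0.005],[-0.034,0,0.005],[-0.04,0,0.005],[-0.046,0,0.005],[-0.052,0,0.005],[-0.058,0,0.005]], delta_rot=[[0,0,0],[0,0,0],[0,0,0],[0,0,0],[0,0,0],[0,0,0],[0,0,0],[0,0,0],[0,0,0],[0,0,0]])

```text
t: 6.83
tool_pos: [0.5945, -0.029, 0.0601]
eef_rot: [0.003, 0.684, 0.729, -0.001]
force: [-8.9, 0.6, 25.1]
opening: 0.006
```

Emit:
drive_tool(claw=[0,0,0,0,0,0,0,0,0], travel=[[-0.003,0,0.005],[-0.006,0,0.005],[-0.009,0,0.005],[-0.012,0,0.005],[-0.015,0,0.005],[-0.018,0,0.005],[-0.02,0,0.005],[-0.022,0,0.005],[-0.022,0,0.005]], delta_rot=[[0,0,0],[0,0,0],[0,0,0],[0,0,0],[0,0,0],[0,0,0],[0,0,0],[0,0,0],[0,0,0]])

```text
t: 7.58
tool_pos: [0.5958, -0.0509, 0.0601]
eef_rot: [0.004, 0.685, 0.729, -0.001]
force: [-8.2, -1.0, 24.6]
opening: 0.009
```

```bash
python3 - <<'E'
from h import *
s=get_state();print(s["t"],s["tool_pos"],s["force"])
a=get_image("scene")["image"][...,::-1]
cv2.imwrite("pics/s3.png",cv2.resize(a[190:310,220:380],(800,600),interpolation=3))
E
```

```text
7.5833 [ 0.59583118 -0.05092306  0.0601261 ] [-8.24049841 -0.95626452 24.59403241]
```

View pics/s3.png

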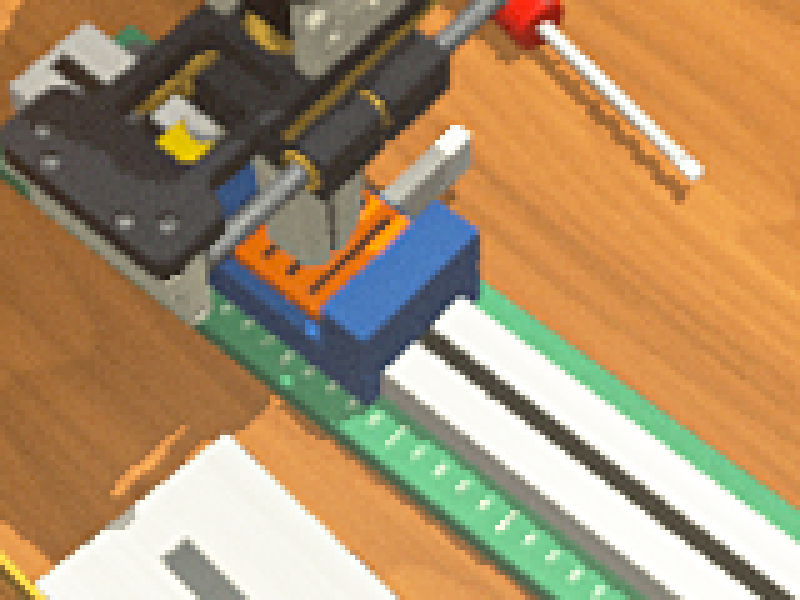

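The finger is at mid-pad (about 320,240) and the slider is near the yellow block. I'll push on until the lateral force rises.

Emit:
drive_tool(claw=[0,0,0,0,0,0], travel=[[-0.002,0,0.005],[-0.004,0,0.005],[-0.006,0,0.005],[-0.008,0,0.005],[-0.008,0,0.005],[-0.008,0,0.005]], delta_rot=[[0,0,0],[0,0,0],[0,0,0],[0,0,0],[0,0,0],[0,0,0]])

```text
t: 8.13
tool_pos: [0.5959, -0.0522, 0.0601]
eef_rot: [0.002, 0.683, 0.73, 0.001]
force: [-9.1, 7.5, 25.0]
opening: 0.004
```

```bash
python3 - <<'E'
from h import *
np.set_printoptions(precision=4,suppress=True)
s=get_state();print(s["t"],s["tool_pos"],s["force"])
p=get_image("scene")
for k in("slider_top","pad_top","stop_yellow"):
    for r in trace(p,k)[:1]:
        c=cloud(p,r["mask"]);print(k,r["score"],np.percentile(c,[2,50,98],axis=0))
E
```

```text
8.1333 [ 0.5959 -0.0522  0.0601] [-9.1323  7.5205 24.9751]
slider_top 0.69 [[ 0.5267 -0.0773  0.0131]
 [ 0.6021 -0.0268  0.0465]
 [ 0.6234 -0.0031  0.0643]]
pad_top 0.84 [[ 0.5707 -0.0682  0.0425]
 [ 0.6077 -0.0422  0.0467]
 [ 0.618  -0.0321  0.0495]]
stop_yellow 0.53 [[ 0.5884 -0.1337  0.0304]
 [ 0.6038 -0.1044  0.0645]
 [ 0.6575 -0.0316  0.175 ]]
```

Emit:
drive_tool(claw=[0,0,0,0,0,0,0,0,0,0], travel=[[-0.003,0,0.003],[-0.002,0,0.001],[-0.001,0,-0.002],[0,0,-0.005],[0,0,-0.008],[0,0,-0.015],[0,0,-0.03],[0,0,-0.06],[0,0,-0.09],[0,0,-0.12]], delta_rot=[[0,0,0],[0,0,0],[0,0,0],[0,0,0],[0,0,0],[0,0,0],[0,0,0],[0,0,0],[0,0,0],[0,0,0]])

```text
t: 9.17
tool_pos: [0.595, -0.0522, 0.1811]
eef_rot: [0.002, 0.683, 0.73, 0.001]
force: [0.5, -0.3, -0.9]
opening: 0.005
```

Emit:
drive_tool(claw=[0,0,0,0,0,0,0,0,0,0], travel=[[-0.02,0,-0.03],[-0.05,0,-0.06],[-0.09,0,-0.06],[-0.13,0,-0.06],[-0.17,0,-0.06],[-0.21,0,-0.06],[-0.25,0,-0.06],[-0.29,0,-0.06],[-0.29,0,-0.06],[-0.29,0,-0.06]], delta_rot=[[0,0,0],[0,0,0],[0,0,0],[0,0,0],[0,0,0],[0,0,0],[0,0,0],[0,0,0],[0,0,0],[0,0,0]])

```text
t: 10.0
tool_pos: [0.6123, -0.3458, 0.2402]
eef_rot: [0.001, 0.686, 0.728, 0.0]
force: [-1.1, 1.0, -0.1]
opening: 0.005
```

```bash
python3 - <<'E'
from h import *
np.set_printoptions(precision=4,suppress=True)
s=get_state();print(s["t"],s["tool_pos"],s["force"],abs(s["qvel"]).max())
p=get_image("top");b=p["image"][...,::-1]
a=get_image("scene");cv2.imwrite("pics/s4.png",np.vstack([cv2.resize(b[140:360,150:450],(600,300)),cv2.resize(a["image"][190:390,200:480,::-1],(600,300))]))
for q in(p,a):
  for k in("slider_top","pad_top","stop_yellow","oil_bottle","screwdriver","lock_case"):
    for r in trace(q,k)[:1]:
        c=cloud(q,r["mask"]);print(k,round(r["score"],2),len(c),np.percentile(c,[2,50,98],axis=0).ravel())
E
```

```text
10.0 [ 0.6123 -0.3458  0.2402] [-1.1241  0.952  -0.1031] 0.07646501641692802
slider_top 0.79 1864 [ 0.5331 -0.0933  0.0313  0.5857 -0.0518  0.0529  0.6194 -0.007   0.0636]
pad_top 0.77 621 [ 0.5689 -0.0712  0.0483  0.591  -0.0503  0.0514  0.6146 -0.0303  0.0545]
stop_yellow 0.87 409 [ 0.5641 -0.1148  0.0298  0.5905 -0.1042  0.061   0.623  -0.0945  0.0686]
screwdriver 0.9 899 [ 0.431  -0.1631 -0.0016  0.4488 -0.1087  0.0209  0.4626  0.0045  0.0268]
lock_case 0.7 3799 [ 0.6593 -0.0329  0.0087  0.7042  0.0413  0.0134  0.7473  0.1133  0.0186]
slider_top 0.67 2194 [ 0.5313 -0.09    0.0223  0.5983 -0.048   0.0534  0.6242 -0.0034  0.0645]
pad_top 0.78 622 [ 0.5687 -0.0717  0.0472  0.5947 -0.0504  0.0531  0.6176 -0.03    0.0558]
stop_yellow 0.71 370 [ 0.5693 -0.1124  0.0278  0.6054 -0.1022  0.0622  0.6262 -0.0938  0.0701]
oil_bottle 0.93 1100 [0.4085 0.1639 0.0022 0.4452 0.1862 0.0654 0.4549 0.2035 0.107 ]
screwdriver 0.62 692 [ 0.4363 -0.1634  0.0003  0.4542 -0.1052  0.0213  0.464   0.0049  0.028 ]
lock_case 0.97 4990 [ 0.6637 -0.0324  0.0072  0.71    0.0486  0.0152  0.7514  0.1159  0.0206]
```

View pics/s4.png

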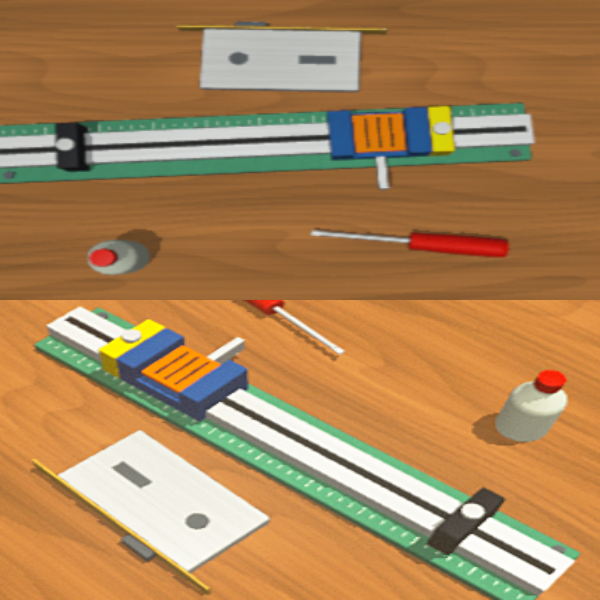

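The slider sits flush against the yellow block (top view about 430,130), the pad is up (top at 52 mm), and the loose things are where they were.

```bash
python3 -c "from bench import *;print(hand_in())"
```

```text
the job is handed in; nothing more can be done
None
```

The slider is up against the yellow stop block, the pad has sprung back up, and the job is handed in at about 10 s of the 37 s allowed.

I pressed the pad fully down with the closed fingertips (25–39 N, tool height at the 46 mm end stop). Keeping it pressed, I pushed the slider about 132 mm until the tool stopped moving and the sideways force rose to 7.5 N. I then lifted straight up and moved clear.

Last checks:
- **Slider:** both cameras show it flush with the yellow block, with the pad centre about 54 mm from the block's centre (touching is 55 mm, so this is within camera error).
- **Pad:** its top measures 51–53 mm above the table; fully up is 52 mm.
- **Lock case, oil bottle and screwdriver:** their positions agree with the start to within a few millimetres of camera noise, and the bottle is upright. The final top-view network missed the bottle, so its position comes from the scene camera and the picture.
- **Robot:** it is clear of everything, with only about 1 N of noise on the force reading.

The pressing force briefly peaked at 38.8 N, close to the 40 N limit on the arm and gripper body. It was the fingertips pressing, and I reduced it before sliding. `hand_in` reports no verdict, so the result is not confirmed beyond these checks.

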